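Turn the spindle plate home and nip it with the cam

TASK

The aluminium plate with the upright threaded spindle is hooked only on the pivot screw of the plywood mounting board and stands askew. Slide it in until its slotted corner bears on that screw, then push the opposite corner round until you feel the plate fully home and firm against the other screw too, and swing the cam lever round until the cam holds the plate firmly against the screws. Force neither the plate nor the cam, and leave the other things on the bench alone.

Things in the scene. Friction and masses are not known exactly. Their poses are not given: they have to be found in the camera images.
- mount_board: Fixed plywood board, 240 x 300 mm, 18 mm thick, lying on the bench; origin at the centre of its underside, z up, x away from the robot at yaw 0, y along its 300 mm side. Its place and yaw (up to 0.3 rad either way) vary.
- pivot_screw: Upright shoulder screw fixed in the board at (75, -72) mm in the board's frame: shank 10 mm diameter, 12 mm high, under a round head 18 mm wide and 6 mm thick. Origin on its axis at the board's upper face. The plate's hook slot already sits round it.
- seat_screw: Second shoulder screw, just like the first, at (75, 70) mm in the board's frame; origin on its axis at the board's upper face. The plate's open seat slot must come fully onto it.
- spindle_plate: Loose aluminium plate 110 x 190 x 10 mm, 0.6 to 0.9 kg, flat on the board, under the screw heads (2 mm play). Origin on its underside in the hook slot; it spans x -94 to +16, y -22 to +168 mm. A 30 mm wide spindle rises to 54 mm at (-42, 73) mm. Home: origin about at the pivot screw, yaw as the board's within 0.01 rad. Start: 0.16 to 0.25 rad anticlockwise of home, seen from above.
- hook_slot (a point): Middle of the plate's hook slot, at the plate's origin: the pivot screw's axis lies here when home. 12.5 mm wide, it runs along the plate's y, open to -y, closed at y = +5 mm. At the start the plate is pulled out 0 to 4 mm towards its own +y; unless pushed in again (some 12 N on its end face at y = +168 mm) the mouth of the seat slot can catch on the seat screw and jam.
- push_corner (a point): Point on the plate's near long edge (its face at x = -94 mm), 8 mm from the corner opposite the hook slot, half-way up (5 mm above the board's upper face). Push here towards the plate's +x to turn it clockwise round the pivot screw. It slides under about 1 to 7 N; pressed home with 12 to 16 N it is firm; 25 N or more is forcing it.
- seat_slot (a point): Point on the plate's underside that lies on the seat screw's axis when home, at (0, 142) mm in the plate's frame. The seat slot is 12.5 mm wide, open to the plate's +x, with rounded mouth corners; its closed end bears on the screw when home.
- cam_base: Thin steel strip (3 mm) screwed on the board, carrying the cam's upright pivot; origin on the pivot axis at the board's upper face. It is adjustable: the pivot stands at (-46, -37) mm in the board's frame, but up to 1.5 mm nearer to or farther from the plate.
- cam: Eccentric wooden disc, 22 mm radius, centre 10 mm off the pivot, with a steel lever on top. Origin as cam_base; x axis points along the lever. Open, the lever points to the board's -x, leaning 0.34 to 0.53 rad from it towards +y. Turned anticlockwise from above it meets the home plate after about 1.5 to 2.3 rad, lever then roughly along the board's -y.
- lever_knob (a point): Black round knob upright on the lever's end (it does not turn on it), 19 mm wide, 26 to 52 mm above the board's upper face, 80 mm from the pivot; the point is its centre, 38 mm above the board. The lever turns with about 2.5 N here, stays where left and stiffens sharply when the cam bites: some 10 to 12 N here holds the plate firmly, over 16 N is forcing it.
- bowl: Small turned wooden bowl, 110 mm wide, 48 mm high, standing on the bench; bystander, origin at the centre of its underside.
- faceplate: Dark steel lathe faceplate, 84 mm disc with a hub, 30 mm high, bystander; origin at the centre of its underside.
- wax_tin: Flat round tin, 68 mm wide, 38 mm high, bystander; origin at the centre of its underside.
Mind the look-alikes: they are no part of the job. What is meant by the spindle_plate is not purple or red, and is the larger of those in its own colour.

How it is judged:
On the way:
1. the plate is turned fully home and pressed against the seat screw, with the cam still clear of it (horizontal distance between seat_slot and seat_screw below 0.003 m and horizontal distance between spindle_plate and pivot_screw below 0.006 m and angle between the y axis of spindle_plate and the y axis of mount_board, either way round below 0.025 rad and contact force between spindle_plate and seat_screw above 3 N and contact force between cam and spindle_plate below 0.5 N), for 0.2 s.
At the end, for the whole second after the job is handed in: The plate lies home on both screws (slots within 3 mm of the seat screw and 6 mm of the pivot screw, square to the board within 0.025 rad), at rest, and the cam, left to itself, presses on it with more than 8 N and holds it against the seat screw (over 1 N) (horizontal distance between seat_slot and seat_screw below 0.003 m and horizontal distance between spindle_plate and pivot_screw below 0.006 m and angle between the y axis of spindle_plate and the y axis of mount_board, either way round below 0.025 rad and contact force between cam and spindle_plate above 8 N and contact force between spindle_plate and seat_screw above 1 N and linear speed of spindle_plate below 0.01 m/s and angular speed of cam below 0.05 rad/s); the robot touches nothing.
It fails at once if the plate is forced: pushed by the robot with more than 25 N (contact force between the fingers and spindle_plate above 25 N).
It fails at once if the cam is forced: over 60 N on the plate (contact force between cam and spindle_plate above 60 N).
It fails at once if a bystander is moved more than 15 mm (distance of any of bowl, faceplate, wax_tin from where it was at the start of the episode above 0.015 m).
It also fails if it takes over 72 s, if anything falls off the work surface, if the arm or the gripper's body presses on something with over 40 N, if the wrist force passes 120 N, or if a joint passes its speed limit or range.

ROBOT

A 6-joint arm with a two-finger parallel gripper is mounted at the origin on the work surface. World frame = base frame: x ahead of the robot, y to its left, z up, the work surface at z = 0. Lengths are in m, angles in rad, forces in N, time in s.
With the tool pointing down it reaches from about 0.3 to 0.875 m from the base axis. Payload 6.4 kg.
Tool frame: the origin (TCP) lies midway between the tips of the shut fingers; the grasp point (between the pads) lies 19 mm behind it (ctrl.pinch_z is the distance from the TCP to the grasp point, in m); z points along the fingers, y is the line along which they close (so a half turn about z gives the same grasp; the last joint's range is limited). The gripper opens to 85 mm and grips with 20 to 120 N. Pads are 22 mm wide; open, the fingers measure 114 mm over their backs; the gripper's body (76 mm by 85 mm) begins 54 mm behind the grasp point. The pads swing forward as they close: fully open they stand 13 mm farther back than shut.
Start: joints at [1.04, 0.181, 1.607, -0, 1.354, -0.206], TCP at [0.183, 0.545, 0.231] pointing down, gripper open.
Joint ranges: [-2.99, 2.99], [-0.89, 2.07], [0.3, 2.58], [-1.14, 4.28], [0, 2.63], [-3.12, 3.12]. Speed limits (rad/s): [2.57, 2.57, 3.01, 3.14, 3.14, 3.14].

INTERFACE

Orientations are given as a unit quaternion [w, x, y, z].
In Python, from bench import ctrl gives the robot as it stands.
- The arm moves only by the tool apply_moves, never from a script. Its argument "moves" is a list of rows, each an object with "jaw": the opening, from 0 (shut) to 1 (fully open); "offset": the shift along the tool's x, y, z in mm, a list of three; "rot": the turn, a rotation vector about the tool's x, y, z in degrees, a list of three. In form: [{"jaw": jaw, "offset": [dx, dy, dz], "rot": [ax, ay, az]}, ...]. A call has exactly 5 rows; each row shifts and turns the commanded pose from where the row before left it, along the tool's axes as they then stand; what a row does not reach is not made up. A row lasts 1/8 s, in which the tool goes at most 62.5 mm and 10.7 degrees, less where a joint would pass 70% of its speed; a pose out of reach is approached as far as the arm can. A call is refused whole if a number of a shift passes 62.5 or a number of a turn 10.7, either way. A call with a gripper value outside its range is refused whole. The fingers move at their own pace and stop on an object; the grip force is fixed at half the most. Time passes only in rows, so rows that do not move let the fingers close, or fill a call up. It gives the time, the measured TCP pose, the force, the opening and the grip force at its end, in the units of the state.
- ctrl.get_obs(): the state, without advancing time (a new reading comes with each control period).
- ctrl.camera(name): name is "scene" or "top" or "wrist"; returns (picture, depth): 400x640x3 uint8, red, green, blue; 400x640 float32, m along the optical axis (not along the pixel's ray), 0 where there is no reading.
- ctrl.camera_params(name): a dict with "K" (3x3 intrinsics, pixels), "cam_to_world" (4x4, takes a point from camera to world coordinates); the wrist camera has in their place "mount" (4x4, takes a point from camera to tool coordinates, whose origin is the TCP and whose axes are the flange's). Camera axes: x right, y down, z forward; pixel columns grow to the right and rows downward; lengths in m; the calibration is good to about 2 mm. A picture is of the moment at which its call begins: read the wrist's pose just before it. camera_params takes no time and is no camera call.
- ctrl.hand_in(): hands the job in; it is judged then, once.
Trained networks look in the newest picture that a camera, given by its name, has taken for a name from the list of things; names that differ only in an ending like _2 or _b are one class to them, and where a whole thing is asked for, a point or a joint stands for the part that bears it (a point fixed in the world has none). Each returns a list of dicts, best first, with "score" (0 to 1); they miss things now and then, are a little off and sometimes report something else, mostly with a low value. They report only what shows in the picture. A call takes as long as a camera call. They do not tell look-alikes from the thing itself.
- ctrl.outline_of(camera, target): "region" (400x640 bool, what is visible of it) and "position" ([column, row] in pixels, amid what is visible of it).
The state is a dict: "time_s": time; "q": joint angles; "dq": joint speeds; "joint_efforts": joint torques, N m; "eef_pos": TCP position; "eef_rot": TCP orientation; "wrist_force": force on the tool from outside, world axes, zero at the start; "torque": the same for the moment, N m; "opening": opening from 0.0 (shut) to 1.0 (fully open); "grasp_force": force on a finger pad.
Only numpy, scipy, OpenCV 4.12 (cv2) and the standard library are available. Lean on these libraries where they do the work, as an engineer would, in place of code of your own. Each camera call takes 0.05 s, during which the arm holds its last target. There are 200 camera calls.

## Working session

There is one attempt and no reset: what is moved stays moved. The work goes in short steps, Python scripts to look and compute and a tool call to move; the robot and the scene stay as the last step left them, time stands still between calls to the robot, and variables do not carry over. Pictures are saved under pics/ and viewed, at most 10 in all, crops included, and the job is handed in when it is done.

Besides the shell and the picture viewer there is one more tool, called by a JSON object that holds its "api" and its "payload". apply_moves: Moves the arm, as the interface text tells. Its arguments: {"type":"object","properties":{"moves":{"type":"array"}},"required":["moves"]}

```bash
ls; mkdir -p pics; cat > h.py <<'E'
import numpy as np, cv2
from bench import ctrl
def P(name,uv,z):
    """pixel -> world on plane z"""
    p=ctrl.camera_params(name);K=np.array(p["K"]);T=np.array(p["cam_to_world"])
    uv=np.atleast_2d(np.asarray(uv,float))
    d=np.c_[(uv[:,0]-K[0,2])/K[0,0],(uv[:,1]-K[1,2])/K[1,1],np.ones(len(uv))]@T[:3,:3].T
    o=T[:3,3]
    return o+d*((z-o[2])/d[:,2])[:,None]
def pix(name,X):
    p=ctrl.camera_params(name);K=np.array(p["K"]);T=np.linalg.inv(np.array(p["cam_to_world"]))
    X=np.atleast_2d(X)@T[:3,:3].T+T[:3,3]; x=X@K.T
    return x[:,:2]/x[:,2:]
E
python3 - <<'E'
from h import *
o=ctrl.get_obs();print(o)
for c in("top","scene"):
    im,d=ctrl.camera(c);cv2.imwrite(f"pics/{c}0.png",im[...,::-1]);np.savez(f"{c}0.npz",im=im,d=d)
    p=ctrl.camera_params(c);print(c,np.round(p["K"],1).tolist(),np.round(p["cam_to_world"],3).tolist())
    for n in("mount_board","pivot_screw","seat_screw","spindle_plate","cam","lever_knob","push_corner","bowl","faceplate","wax_tin"):
        print(n,[(round(r["score"],2),np.round(r["position"]).tolist(),int(r["region"].sum())) for r in ctrl.outline_of(c,n)])
E
```

```text
pics
{'time_s': 0.0, 'q': array([ 1.03970316e+00,  1.81554532e-01,  1.60801885e+00,  2.25327522e-05,
        1.35379199e+00, -2.06301758e-01]), 'dq': array([ 0.00090637, -0.00033293,  0.00021639,  0.00131579,  0.00204407,
        0.00075587]), 'joint_efforts': array([-1.06871481e-03, -4.44862533e+01, -3.51343024e+01, -4.67081827e-04,
        9.14018165e-03, -5.00307294e-05]), 'eef_pos': array([0.18317917, 0.5444559 , 0.23037133]), 'eef_rot': array([-3.29704913e-04,  1.61685190e-01,  9.86841990e-01, -8.22828386e-04]), 'wrist_force': array([ 0.73276555, -0.13158267,  0.11085121]), 'torque': array([ 0.02575212, -0.02152218, -0.06640167]), 'grasp_force': 0.0, 'opening': 1.000028085409917}
top [[371.5, 0.0, 316.0], [0.0, 371.5, 196.0], [0.0, 0.0, 1.0]] [[-0.02, -0.981, 0.194, 0.372], [-1.0, 0.018, -0.01, 0.0], [0.006, -0.194, -0.981, 0.983], [0.0, 0.0, 0.0, 1.0]]
mount_board [(0.62, [295.0, 184.0], 6321)]
pivot_screw []
seat_screw []
spindle_plate [(0.8, [301.0, 159.0], 2860), (0.65, [220.0, 290.0], 3084), (0.62, [366.0, 264.0], 1408), (0.55, [190.0, 125.0], 1456)]
cam [(0.75, [314.0, 189
[... 505 characters left out ...]
, 319.0], 1007)]
pivot_screw [(0.56, [361.0, 258.0], 53), (0.29, [351.0, 238.0], 2495)]
seat_screw [(0.4, [382.0, 219.0], 45)]
spindle_plate [(0.89, [235.0, 229.0], 1084), (0.73, [354.0, 234.0], 2523), (0.6, [297.0, 140.0], 1430), (0.56, [436.0, 185.0], 1102), (0.23, [316.0, 224.0], 349)]
cam [(0.57, [321.0, 224.0], 240)]
lever_knob [(0.85, [318.0, 221.0], 292), (0.43, [350.0, 234.0], 2495)]
push_corner [(0.89, [229.0, 229.0], 1083), (0.87, [298.0, 140.0], 1534), (0.85, [440.0, 183.0], 1113), (0.6, [352.0, 234.0], 2559), (0.23, [327.0, 235.0], 5908)]
bowl [(0.81, [380.0, 145.0], 785)]
faceplate [(0.64, [188.0, 319.0], 1044)]
wax_tin [(0.74, [261.0, 356.0], 920), (0.32, [353.0, 233.0], 2589)]
```

View pics/top0.png

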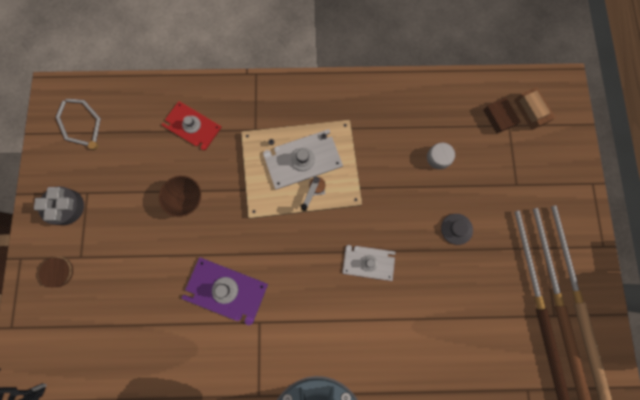

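View pics/scene0.png

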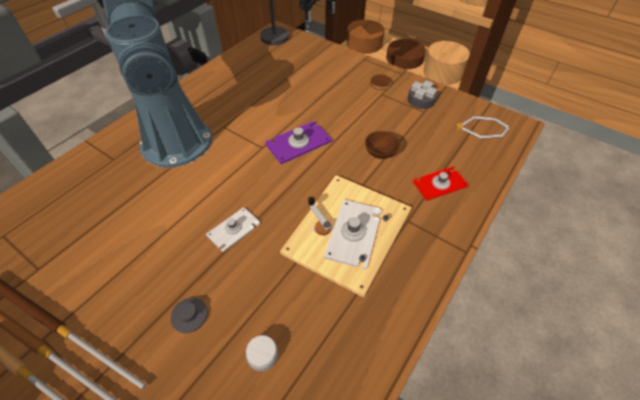

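Candidates in the top picture: the grey plate on the board (302,158), a small grey plate (368,263), purple (225,291) and red (191,125). I choose the larger grey one, on the board. Next I fit the board and check that choice in a close crop.

```bash
python3 - <<'E'
from h import *
z=np.load("top0.npz");im=z["im"]
print("corners",np.round(P("top",[(243,134),(351,122),(361,201),(248,216)],.018),4).tolist())
print("obj",np.round(P("top",[(324,136),(271,142),(302,158),(305,207),(179,194),(456,228),(443,158)],.03),3).tolist())
p=ctrl.camera_params("wrist");print(p["K"],np.round(p["mount"],4).tolist())
cv2.imwrite("pics/crop1.png",cv2.resize(im[105:230,230:375,::-1],None,fx=5,fy=4.8,interpolation=cv2.INTER_CUBIC))
E
```

```text
corners [[0.7392, 0.1867, 0.018], [0.7689, -0.1101, 0.018], [0.5471, -0.128, 0.018], [0.5127, 0.1695, 0.018]]
obj [[0.725, -0.034, 0.03], [0.711, 0.109, 0.03], [0.664, 0.026, 0.03], [0.532, 0.02, 0.03], [0.572, 0.348, 0.03], [0.47, -0.368, 0.03], [0.658, -0.351, 0.03]]
[[288.64670925   0.         322.17433411]
 [  0.         288.64670925 196.75302552]
 [  0.           0.           1.        ]] [[0.0011, -0.9473, -0.3204, 0.0811], [1.0, 0.0007, 0.0015, -0.0009], [-0.0012, -0.3204, 0.9473, -0.1426], [0.0, 0.0, 0.0, 1.0]]
```

View pics/crop1.png

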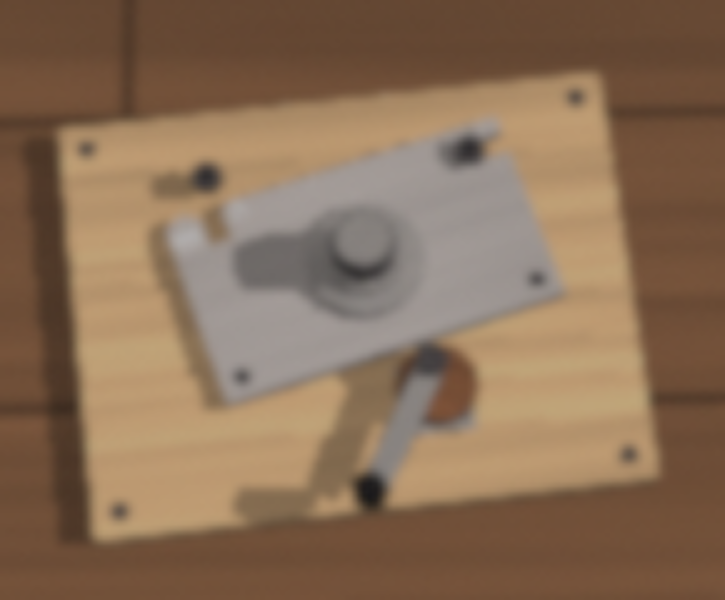

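The crop confirms the large grey plate on the board: pivot screw at crop (465,150), seat screw (207,177), knob (370,490). Now a closer look with the wrist camera.

{"api": "apply_moves", "payload": {"moves": [{"jaw": 0.4, "offset": [-49, -36, 3], "rot": [0, 0, 0]}, {"jaw": 0.4, "offset": [-49, -36, 3], "rot": [0, 0, 0]}, {"jaw": 0.4, "offset": [-49, -36, 3], "rot": [0, 0, 0]}, {"jaw": 0.4, "offset": [-49, -36, 3], "rot": [0, 0, 0]}, {"jaw": 0.4, "offset": [-49, -36, 3], "rot": [0, 0, 0]}]}}

```text
time_s: 1.72
eef_pos: [0.3592, 0.2946, 0.2165]
eef_rot: [0.0, 0.162, 0.987, 0.0]
wrist_force: [1.0, 0.1, -0.3]
opening: 0.399
grasp_force: 0.0
```

{"api": "apply_moves", "payload": {"moves": [{"jaw": 0, "offset": [-49, -36, 3], "rot": [0, 0, 0]}, {"jaw": 0, "offset": [-49, -36, 3], "rot": [0, 0, 0]}, {"jaw": 0, "offset": [-49, -36, 3], "rot": [0, 0, 0]}, {"jaw": 0, "offset": [-49, -36, 3], "rot": [0, 0, 0]}, {"jaw": 0, "offset": [-49, -36, 3], "rot": [0, 0, 0]}]}}

```text
time_s: 2.35
eef_pos: [0.5341, 0.0455, 0.2015]
eef_rot: [0.0, 0.162, 0.987, 0.0]
wrist_force: [0.5, 0.4, 0.3]
opening: 0.0
grasp_force: 0.0
```

{"api": "apply_moves", "payload": {"moves": [{"jaw": 0, "offset": [0, 0, 0], "rot": [0, 0, -8]}, {"jaw": 0, "offset": [0, 0, 0], "rot": [0, 0, -8]}, {"jaw": 0, "offset": [0, 0, 0], "rot": [0, 0, -8]}, {"jaw": 0, "offset": [0, 0, 0], "rot": [0, 0, 0]}, {"jaw": 0, "offset": [0, 0, 0], "rot": [0, 0, 0]}]}}

```text
time_s: 2.98
eef_pos: [0.533, 0.0475, 0.2013]
eef_rot: [0.0, -0.046, 0.999, -0.0]
wrist_force: [-0.1, -0.1, 0.4]
opening: 0.0
grasp_force: 0.0
```

```bash
cat >> h.py <<'E'
from scipy.spatial.transform import Rotation as Rn
def tool():
    o=ctrl.get_obs();q=o["eef_rot"];T=np.eye(4);T[:3,:3]=Rn.from_quat([q[1],q[2],q[3],q[0]]).as_matrix();T[:3,3]=o["eef_pos"];return T
def wshot(tag):
    T=tool()@np.array(ctrl.camera_params("wrist")["mount"]);im,d=ctrl.camera("wrist")
    cv2.imwrite(f"pics/{tag}.png",im[...,::-1]);np.savez(f"{tag}.npz",im=im,d=d,T=T,K=ctrl.camera_params("wrist")["K"]);return im,d,T
def PW(tag,uv,z):
    s=np.load(tag+".npz");K,T=s["K"],s["T"];uv=np.atleast_2d(np.asarray(uv,float))
    d=np.c_[(uv[:,0]-K[0,2])/K[0,0],(uv[:,1]-K[1,2])/K[1,1],np.ones(len(uv))]@T[:3,:3].T
    return T[:3,3]+d*((z-T[2,3])/d[:,2])[:,None]
def pixW(tag,X):
    s=np.load(tag+".npz");K,T=s["K"],np.linalg.inv(s["T"]);x=(np.atleast_2d(X)@T[:3,:3].T+T[:3,3])@K.T
    return x[:,:2]/x[:,2:]
E
python3 - <<'E'
from h import *
im,d,T=wshot("w1");print(tool().round(3).tolist(),ctrl.get_obs()["wrist_force"])
for n in("mount_board","pivot_screw","seat_screw","spindle_plate","cam","lever_knob"):
    print(n,[(round(r["score"],2),np.round(r["position"]).tolist(),int(r["region"].sum())) for r in ctrl.outline_of("wrist",n)])
E
```

```text
[[-0.996, -0.092, 0.0, 0.533], [-0.092, 0.996, -0.0, 0.047], [-0.0, -0.0, -1.0, 0.201], [0.0, 0.0, 0.0, 1.0]] [ 0.63639759 -0.08295989 -0.27533656]
mount_board [(0.96, [313.0, 204.0], 20726), (0.63, [282.0, 259.0], 6103), (0.6, [573.0, 228.0], 7230)]
pivot_screw []
seat_screw []
spindle_plate [(0.97, [502.0, 333.0], 2574), (0.62, [280.0, 256.0], 6098), (0.59, [162.0, 26.0], 7070), (0.55, [541.0, 25.0], 8646)]
cam [(0.7, [280.0, 207.0], 1694)]
lever_knob [(0.8, [278.0, 209.0], 1624)]
```

View pics/w1.png

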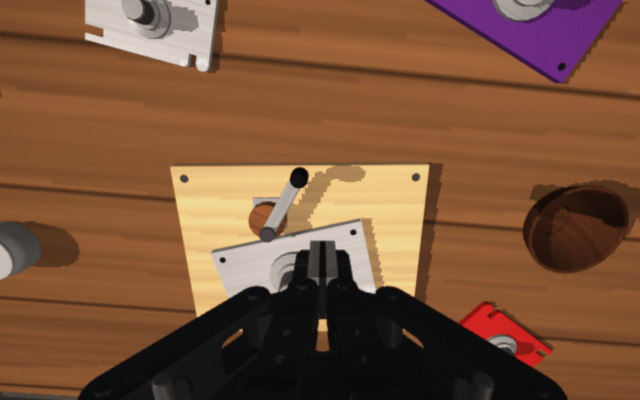

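The image's up side faces the robot, so the gripper hides the screws. Board corners show at (171,166) and (430,164), knob (299,176). I move 110 mm outward.

{"api": "apply_moves", "payload": {"moves": [{"jaw": 0, "offset": [-40, 0, 0], "rot": [0, 0, 0]}, {"jaw": 0, "offset": [-40, 0, 0], "rot": [0, 0, 0]}, {"jaw": 0, "offset": [-30, 0, 0], "rot": [0, 0, 0]}, {"jaw": 0, "offset": [0, 0, 0], "rot": [0, 0, 0]}, {"jaw": 0, "offset": [0, 0, 0], "rot": [0, 0, 0]}]}}

```text
time_s: 3.95
eef_pos: [0.6417, 0.0578, 0.2008]
eef_rot: [-0.001, -0.047, 0.999, 0.0]
wrist_force: [-0.7, -0.9, -0.2]
opening: 0.005
grasp_force: 0.0
```

```bash
python3 - <<'E'
from h import *
im,d,T=wshot("w2");print(tool().round(3).tolist())
cv2.imwrite("pics/w2c.png",cv2.resize(im[20:300,140:500,::-1],None,fx=2.1,fy=2.1,interpolation=cv2.INTER_CUBIC))
E
```

```text
[[-0.996, -0.094, -0.001, 0.642], [-0.094, 0.996, 0.0, 0.058], [0.001, 0.0, -1.0, 0.201], [0.0, 0.0, 0.0, 1.0]]
```

View pics/w2c.png

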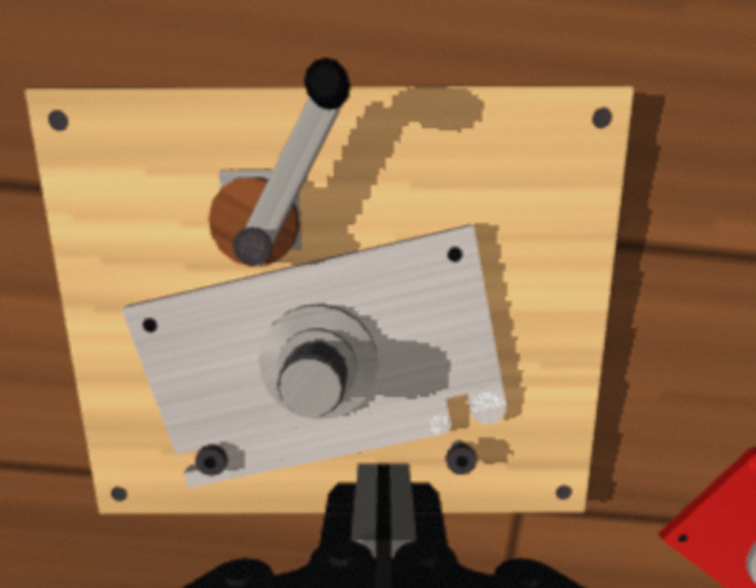

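The view is clear: corners at crop (26,88), (632,87), (584,513), (100,514), screw heads (212,459), (461,457), knob top (327,78), near plate corners (124,308), (473,225).

```bash
python3 - <<'E'
from h import *
c=lambda *a:np.array(a,float)/2.1+[140,20]
B=PW("w2",c((26,88),(632,87),(584,513),(100,514)),.018)[:,:2]  # board corners: (-x,-y),(-x,+y),(+x,+y),(+x,-y)
S=PW("w2",c((212,458),(461,456)),.036)[:,:2]
src=np.array([(-120,-150),(-120,150),(120,150),(120,-150),(75,-72),(75,70)])/1e3
dst=np.r_[B,S]
a,b=src-src.mean(0),dst-dst.mean(0);yaw=np.arctan2((a[:,0]*b[:,1]-a[:,1]*b[:,0]).sum(),(a*b).sum())
R=np.array([[np.cos(yaw),-np.sin(yaw)],[np.sin(yaw),np.cos(yaw)]]);t=dst.mean(0)-R@src.mean(0)
print("board yaw",yaw,"t",t,"res mm",((src@R.T+t-dst)*1e3).round(1).tolist())
tb=lambda X:((np.atleast_2d(X)[:,:2]-t)@R*1e3).round(1).tolist()
pl=PW("w2",c((124,308),(473,225)),.028)[:,:2];e=pl[1]-pl[0]
print("plate edge len",np.linalg.norm(e),"yaw",np.arctan2(-e[0],e[1]),"corners board",tb(pl))
print("pivot top",tb(PW("w2",c((253,244)),.05)),"knob",tb(PW("w2",c((327,78)),.070)),"spindle",tb(PW("w2",c((310,388)),.072)))
np.savez("board.npz",yaw=yaw,t=t)
E
```

```text
board yaw 0.09876949676378609 t [0.64451177 0.03159862] res mm [[-1.1, -1.5], [-2.0, 1.8], [-0.9, 0.9], [-0.1, -1.2], [1.9, -1.1], [2.3, 1.0]]
plate edge len 0.18804791282899458 yaw 0.32559567875401374 corners board [[-11.1, -111.7], [-53.4, 71.6]]
pivot top [[-46.9, -36.3]] knob [[-116.1, 3.0]] spindle [[18.3, -9.3]]
```

```bash
cat >> h.py <<'E'
def go(bxy,z,dyaw=None):
    """mm in board frame, z m, yaw rel board -> tool-axis shift (mm) and turn (deg) from the measured pose"""
    s=np.load("board.npz");y,t=float(s["yaw"]),s["t"];R=np.array([[np.cos(y),-np.sin(y)],[np.sin(y),np.cos(y)]])
    T=tool();w=np.r_[R@(np.array(bxy)/1e3)+t,z];cur=np.arctan2(-T[1,0],-T[0,0])
    pos=((T[:2,3]-t)@R*1e3).round(1)
    print("at board",pos,"z",T[2,3].round(4),"yaw rel",round(cur-y,3),"shift",(T[:3,:3].T@(w-T[:3,3])*1e3).round(1),"rotz deg",None if dyaw is None else round(-np.degrees(dyaw+y-cur),1),"F tool",(T[:3,:3].T@ctrl.get_obs()["wrist_force"]).round(1))
E
python3 - <<'E'
from h import *
go((24.4,111.3),.06,.227)
E
```

```text
at board [-0.3 26.3] z 0.201 yaw rel -0.005 shift [-24.5  85.1 141. ] rotz deg -13.3 F tool [-0.   1.1 -0. ]
```

{"api": "apply_moves", "payload": {"moves": [{"jaw": 0, "offset": [-12, 42.5, 20], "rot": [0, 0, 0]}, {"jaw": 0, "offset": [-12.5, 42.5, 20], "rot": [0, 0, 0]}, {"jaw": 0, "offset": [0, 0, 50], "rot": [0, 0, -6.6]}, {"jaw": 0, "offset": [0, 0, 51], "rot": [0, 0, -6.6]}, {"jaw": 0, "offset": [0, 0, 0], "rot": [0, 0, 0]}]}}

```text
time_s: 4.62
eef_pos: [0.6541, 0.1445, 0.0556]
eef_rot: [-0.005, -0.161, 0.987, 0.001]
wrist_force: [-0.2, 0.4, 0.2]
opening: 0.001
grasp_force: 0.0
```

```bash
python3 - <<'E'
from h import *
go((24.4,111.3),.0225,.227)
im,d,T=wshot("w3")
cv2.imwrite("pics/w3.png",im[...,::-1])
E
```

```text
at board [ 20.6 111.4] z 0.0556 yaw rel 0.225 shift [-4.  -1.1 33. ] rotz deg -0.1 F tool [ 0.1  0.4 -0.2]
```

View pics/w3.png

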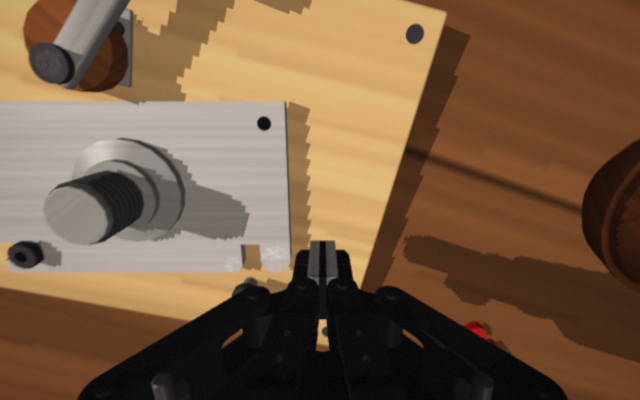

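The plate's end face is upright at column 288 and the fingers (322,245) stand clear of it and square to it. I descend beside it.

{"api": "apply_moves", "payload": {"moves": [{"jaw": 0, "offset": [-2, 0, 16], "rot": [0, 0, 0]}, {"jaw": 0, "offset": [0, 0, 12], "rot": [0, 0, 0]}, {"jaw": 0, "offset": [0, 0, 5], "rot": [0, 0, 0]}, {"jaw": 0, "offset": [0, 0, 0], "rot": [0, 0, 0]}, {"jaw": 0, "offset": [0, 0, 0], "rot": [0, 0, 0]}]}}

```text
time_s: 5.3
eef_pos: [0.6612, 0.1453, 0.0278]
eef_rot: [0.0, -0.161, 0.987, -0.0]
wrist_force: [-0.1, -0.1, 0.8]
opening: -0.006
grasp_force: 0.0
```

```bash
python3 - <<'E'
from h import *
go((24.4,111.3),.0225,.227)
s=np.load("board.npz");y,t=float(s["yaw"]),s["t"];R=np.array([[np.cos(y),-np.sin(y)],[np.sin(y),np.cos(y)]])
X=PW("w3",[(286,102),(290,262),(0,102)],.028)[:,:2];print(((X-t)@R*1e3).round(1).tolist())
T=tool();print("rel to tool mm",((X-T[:2,3])@T[:2,:2]*1e3).round(1).tolist())
E
```

```text
at board [ 27.8 111.5] z 0.0278 yaw rel 0.226 shift [3.4 0.5 5.3] rotz deg -0.1 F tool [ 0.1 -0.1 -0.8]
[[-53.0, 72.4], [47.0, 94.0], [-17.1, -83.8]]
rel to tool mm [[87.5, -20.1], [-14.8, -21.3], [87.5, -180.4]]
```

{"api": "apply_moves", "payload": {"moves": [{"jaw": 0, "offset": [0, 0, 5], "rot": [0, 0, 0]}, {"jaw": 0, "offset": [0, 0, 0], "rot": [0, 0, 0]}, {"jaw": 0, "offset": [0, -5, 0], "rot": [0, 0, 0]}, {"jaw": 0, "offset": [0, -3, 0], "rot": [0, 0, 0]}, {"jaw": 0, "offset": [0, 0, 0], "rot": [0, 0, 0]}]}}

```text
time_s: 5.92
eef_pos: [0.6636, 0.1373, 0.0224]
eef_rot: [0.0, -0.161, 0.987, -0.0]
wrist_force: [0.3, 0.7, -0.3]
opening: 0.001
grasp_force: 0.0
```

{"api": "apply_moves", "payload": {"moves": [{"jaw": 0, "offset": [0, -1, 0], "rot": [0, 0, 0]}, {"jaw": 0, "offset": [0, -1, 0], "rot": [0, 0, 0]}, {"jaw": 0, "offset": [0, -1, 0], "rot": [0, 0, 0]}, {"jaw": 0, "offset": [0, -0.5, 0], "rot": [0, 0, 0]}, {"jaw": 0, "offset": [0, 0, 0], "rot": [0, 0, 0]}]}}

```text
time_s: 6.55
eef_pos: [0.6645, 0.1344, 0.0223]
eef_rot: [0.0, -0.161, 0.987, 0.0]
wrist_force: [-0.0, -0.5, 0.1]
opening: 0.001
grasp_force: 0.0
```

{"api": "apply_moves", "payload": {"moves": [{"jaw": 0, "offset": [0, -0.7, 0], "rot": [0, 0, 0]}, {"jaw": 0, "offset": [0, -0.7, 0], "rot": [0, 0, 0]}, {"jaw": 0, "offset": [0, -0.7, 0], "rot": [0, 0, 0]}, {"jaw": 0, "offset": [0, 0, 0], "rot": [0, 0, 0]}, {"jaw": 0, "offset": [0, 0, 0], "rot": [0, 0, 0]}]}}

```text
time_s: 7.18
eef_pos: [0.6651, 0.1325, 0.0223]
eef_rot: [-0.0, -0.162, 0.987, 0.0]
wrist_force: [-0.6, 1.0, 0.1]
opening: -0.001
grasp_force: 0.5
```

{"api": "apply_moves", "payload": {"moves": [{"jaw": 0, "offset": [0, -0.6, 0], "rot": [0, 0, 0]}, {"jaw": 0, "offset": [0, -0.6, 0], "rot": [0, 0, 0]}, {"jaw": 0, "offset": [0, -0.6, 0], "rot": [0, 0, 0]}, {"jaw": 0, "offset": [0, 0, 0], "rot": [0, 0, 0]}, {"jaw": 0, "offset": [0, 0, 0], "rot": [0, 0, 0]}]}}

```text
time_s: 7.8
eef_pos: [0.6656, 0.1313, 0.0223]
eef_rot: [0.0, -0.162, 0.987, 0.0]
wrist_force: [-0.7, 5.6, 0.3]
opening: -0.002
grasp_force: 2.7
```

{"api": "apply_moves", "payload": {"moves": [{"jaw": 0, "offset": [0, -0.5, 0], "rot": [0, 0, 0]}, {"jaw": 0, "offset": [0, -0.5, 0], "rot": [0, 0, 0]}, {"jaw": 0, "offset": [0, 0, 0], "rot": [0, 0, 0]}, {"jaw": 0, "offset": [0, 0, 0], "rot": [0, 0, 0]}, {"jaw": 0, "offset": [0, 0, 0], "rot": [0, 0, 0]}]}}

```text
time_s: 8.43
eef_pos: [0.6657, 0.1312, 0.0223]
eef_rot: [-0.0, -0.162, 0.987, 0.001]
wrist_force: [-2.1, 7.5, 1.4]
opening: 0.001
grasp_force: 4.0
```

{"api": "apply_moves", "payload": {"moves": [{"jaw": 0, "offset": [0, -0.6, 0], "rot": [0, 0, 0]}, {"jaw": 0, "offset": [0, -0.6, 0], "rot": [0, 0, 0]}, {"jaw": 0, "offset": [0, 0, 0], "rot": [0, 0, 0]}, {"jaw": 0, "offset": [0, 0, 0], "rot": [0, 0, 0]}, {"jaw": 0, "offset": [0, 0, 0], "rot": [0, 0, 0]}]}}

```text
time_s: 9.05
eef_pos: [0.6657, 0.131, 0.0222]
eef_rot: [-0.0, -0.162, 0.987, 0.002]
wrist_force: [-2.6, 11.7, 1.6]
opening: -0.001
grasp_force: 5.6
```

{"api": "apply_moves", "payload": {"moves": [{"jaw": 0, "offset": [0, -0.4, 0], "rot": [0, 0, 0]}, {"jaw": 0, "offset": [0, 0, 0], "rot": [0, 0, 0]}, {"jaw": 0, "offset": [0, 0, 0], "rot": [0, 0, 0]}, {"jaw": 0, "offset": [0, 0, 0], "rot": [0, 0, 0]}, {"jaw": 0, "offset": [0, 0, 0], "rot": [0, 0, 0]}]}}

```text
time_s: 9.68
eef_pos: [0.6657, 0.131, 0.0223]
eef_rot: [-0.0, -0.162, 0.987, 0.002]
wrist_force: [-2.1, 11.7, 2.0]
opening: 0.002
grasp_force: 6.2
```

{"api": "apply_moves", "payload": {"moves": [{"jaw": 0, "offset": [0, 6, 0], "rot": [0, 0, 0]}, {"jaw": 0, "offset": [0, 12, 0], "rot": [0, 0, 0]}, {"jaw": 0, "offset": [0, 0, -15], "rot": [0, 0, 0]}, {"jaw": 0, "offset": [0, 0, -25], "rot": [0, 0, 0]}, {"jaw": 0, "offset": [0, 0, 0], "rot": [0, 0, 0]}]}}

```text
time_s: 10.3
eef_pos: [0.6634, 0.145, 0.0659]
eef_rot: [0.003, -0.161, 0.987, -0.001]
wrist_force: [-0.0, 0.3, -0.3]
opening: 0.002
grasp_force: 0.0
```

```bash
python3 - <<'E'
from h import *
# push corner at (-94,160), finger centre 11+9 mm before it
a=.227;R=np.array([[np.cos(a),-np.sin(a)],[np.sin(a),np.cos(a)]])
go(R@[-94-22,159]+[75,-72],.0222,.227)
E
```

```text
at board [ 30. 111.] z 0.0659 yaw rel 0.226 shift [113.5 -29.5  43.1] rotz deg -0.1 F tool [-0.1  0.3  0.3]
```

{"api": "apply_moves", "payload": {"moves": [{"jaw": 0, "offset": [40, 0, 0], "rot": [0, 0, 0]}, {"jaw": 0, "offset": [40, 0, 0], "rot": [0, 0, 0]}, {"jaw": 0, "offset": [33, 0, 0], "rot": [0, 0, 0]}, {"jaw": 0, "offset": [0, -29, 0], "rot": [0, 0, 0]}, {"jaw": 0, "offset": [0, 0, 0], "rot": [0, 0, 0]}]}}

```text
time_s: 10.92
eef_pos: [0.5633, 0.0802, 0.0623]
eef_rot: [0.0, -0.16, 0.987, -0.0]
wrist_force: [0.6, 0.7, 0.0]
opening: -0.001
grasp_force: 0.0
```

```bash
python3 - <<'E'
from h import *
a=.227;R=np.array([[np.cos(a),-np.sin(a)],[np.sin(a),np.cos(a)]])
go(R@[-94-22,159]+[75,-72],.0222,.227)
wshot("w4")
E
```

```text
at board [-76.   56.3] z 0.0623 yaw rel 0.223 shift [-2.3 -0.  40.1] rotz deg -0.2 F tool [-0.8  0.5 -0. ]
```

View pics/w4.png

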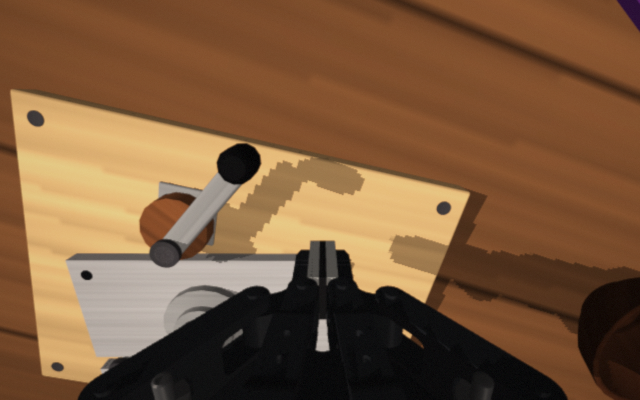

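The near edge runs along row 256 with the fingers (322,250) just on the robot side of it. I go down and then push in small steps.

{"api": "apply_moves", "payload": {"moves": [{"jaw": 0, "offset": [0, 0, 20], "rot": [0, 0, 0]}, {"jaw": 0, "offset": [0, 0, 20], "rot": [0, 0, 0]}, {"jaw": 0, "offset": [0, 0, 0], "rot": [0, 0, 0]}, {"jaw": 0, "offset": [-4, 0, 0], "rot": [0, 0, 0]}, {"jaw": 0, "offset": [0, 0, 0], "rot": [0, 0, 0]}]}}

```text
time_s: 11.6
eef_pos: [0.5679, 0.0832, 0.0231]
eef_rot: [0.001, -0.162, 0.987, -0.0]
wrist_force: [-0.1, -0.3, -0.3]
opening: 0.003
grasp_force: 0.0
```

```bash
python3 - <<'E'
from h import *
go((-70,56),.0225,.227)
T=tool();X=PW("w4",[(120,262),(250,262),(120,255),(250,254)],.028)[:,:2];print("edge rel to tool mm",((X-T[:2,3])@T[:2,:2]*1e3).round(1).tolist())
E
```

```text
at board [-71.2  58.9] z 0.0231 yaw rel 0.226 shift [-0.5 -3.1  0.6] rotz deg -0.1 F tool [ 0.2 -0.2  0.3]
edge rel to tool mm [[-20.8, -144.4], [-20.9, -53.3], [-15.2, -143.2], [-14.6, -52.8]]
```

{"api": "apply_moves", "payload": {"moves": [{"jaw": 0, "offset": [-4, 0, 0.5], "rot": [0, 0, 0]}, {"jaw": 0, "offset": [-2, 0, 0], "rot": [0, 0, 0]}, {"jaw": 0, "offset": [-1, 0, 0], "rot": [0, 0, 0]}, {"jaw": 0, "offset": [-1, 0, 0], "rot": [0, 0, 0]}, {"jaw": 0, "offset": [0, 0, 0], "rot": [0, 0, 0]}]}}

```text
time_s: 12.22
eef_pos: [0.5743, 0.0856, 0.0218]
eef_rot: [-0.0, -0.162, 0.987, -0.0]
wrist_force: [0.0, 0.8, 0.4]
opening: 0.001
grasp_force: 0.0
```

{"api": "apply_moves", "payload": {"moves": [{"jaw": 0, "offset": [-1, 0.6, 0], "rot": [0, 0, 0.4]}, {"jaw": 0, "offset": [-1, 0.6, 0], "rot": [0, 0, 0.4]}, {"jaw": 0, "offset": [-1, 0.6, 0], "rot": [0, 0, 0.4]}, {"jaw": 0, "offset": [-1, 0.6, 0], "rot": [0, 0, 0.4]}, {"jaw": 0, "offset": [0, 0, 0], "rot": [0, 0, 0]}]}}

```text
time_s: 12.85
eef_pos: [0.577, 0.0892, 0.0216]
eef_rot: [-0.0, -0.148, 0.989, 0.0]
wrist_force: [-4.1, -1.2, 2.1]
opening: -0.003
grasp_force: 1.9
```

{"api": "apply_moves", "payload": {"moves": [{"jaw": 0, "offset": [-2.4, 1.5, 0], "rot": [0, 0, 0.9]}, {"jaw": 0, "offset": [-2.4, 1.5, 0], "rot": [0, 0, 0.9]}, {"jaw": 0, "offset": [-2.4, 1.5, 0], "rot": [0, 0, 0.9]}, {"jaw": 0, "offset": [-2.4, 1.5, 0], "rot": [0, 0, 0.9]}, {"jaw": 0, "offset": [0, 0, 0], "rot": [0, 0, 0]}]}}

```text
time_s: 13.48
eef_pos: [0.5849, 0.0981, 0.0216]
eef_rot: [-0.0, -0.117, 0.993, 0.0]
wrist_force: [-4.3, 0.5, 0.6]
opening: -0.003
grasp_force: 1.8
```

{"api": "apply_moves", "payload": {"moves": [{"jaw": 0, "offset": [-2.4, 1.5, 0], "rot": [0, 0, 0.9]}, {"jaw": 0, "offset": [-2.4, 1.5, 0], "rot": [0, 0, 0.9]}, {"jaw": 0, "offset": [-2.4, 1.5, 0], "rot": [0, 0, 0.9]}, {"jaw": 0, "offset": [0, 0, 0], "rot": [0, 0, 0]}, {"jaw": 0, "offset": [0, 0, 0], "rot": [0, 0, 0]}]}}

```text
time_s: 14.1
eef_pos: [0.5906, 0.1041, 0.0216]
eef_rot: [-0.0, -0.093, 0.996, 0.0]
wrist_force: [-4.9, 1.9, 2.1]
opening: 0.001
grasp_force: 2.3
```

```bash
python3 - <<'E'
from h import *
go(np.array([-105.5,160])+[75,-72],.0222,0)
E
```

```text
at board [-46.5  77.5] z 0.0216 yaw rel 0.088 shift [-16.9   9.1  -0.6] rotz deg 5.0 F tool [ 4.4  2.7 -2.1]
```

{"api": "apply_moves", "payload": {"moves": [{"jaw": 0, "offset": [-1.6, 1, 0], "rot": [0, 0, 0.6]}, {"jaw": 0, "offset": [-1.6, 1, 0], "rot": [0, 0, 0.6]}, {"jaw": 0, "offset": [-1.6, 1, 0], "rot": [0, 0, 0.6]}, {"jaw": 0, "offset": [0, 0, 0], "rot": [0, 0, 0]}, {"jaw": 0, "offset": [0, 0, 0], "rot": [0, 0, 0]}]}}

```text
time_s: 14.72
eef_pos: [0.5946, 0.108, 0.0216]
eef_rot: [-0.001, -0.078, 0.997, 0.0]
wrist_force: [-5.1, 2.6, 2.6]
opening: -0.001
grasp_force: 2.8
```

{"api": "apply_moves", "payload": {"moves": [{"jaw": 0, "offset": [-1.6, 1, 0], "rot": [0, 0, 0.6]}, {"jaw": 0, "offset": [-1.6, 1, 0], "rot": [0, 0, 0.6]}, {"jaw": 0, "offset": [-1.6, 1, 0], "rot": [0, 0, 0.6]}, {"jaw": 0, "offset": [0, 0, 0], "rot": [0, 0, 0]}, {"jaw": 0, "offset": [0, 0, 0], "rot": [0, 0, 0]}]}}

```text
time_s: 15.35
eef_pos: [0.5987, 0.1118, 0.0215]
eef_rot: [-0.001, -0.062, 0.998, 0.001]
wrist_force: [-6.9, 2.4, 3.4]
opening: -0.0
grasp_force: 2.9
```

```bash
python3 - <<'E'
from h import *
go(np.array([-105.5,160])+[75,-72],.0222,0)
E
```

```text
at board [-37.7  84.3] z 0.0215 yaw rel 0.025 shift [-7.2  3.5 -0.7] rotz deg 1.4 F tool [ 6.5  3.3 -3.4]
```

{"api": "apply_moves", "payload": {"moves": [{"jaw": 0, "offset": [-1.3, 0.8, 0], "rot": [0, 0, 0.3]}, {"jaw": 0, "offset": [-1.3, 0.8, 0], "rot": [0, 0, 0.3]}, {"jaw": 0, "offset": [-0.8, 0.4, 0], "rot": [0, 0, 0.3]}, {"jaw": 0, "offset": [0, 0, 0], "rot": [0, 0, 0]}, {"jaw": 0, "offset": [0, 0, 0], "rot": [0, 0, 0]}]}}

```text
time_s: 15.98
eef_pos: [0.6016, 0.1143, 0.0215]
eef_rot: [-0.001, -0.054, 0.999, 0.001]
wrist_force: [-7.2, 3.0, 3.1]
opening: -0.002
grasp_force: 3.4
```

{"api": "apply_moves", "payload": {"moves": [{"jaw": 0, "offset": [-0.8, 0.5, 0], "rot": [0, 0, 0.2]}, {"jaw": 0, "offset": [-0.8, 0.5, 0], "rot": [0, 0, 0.2]}, {"jaw": 0, "offset": [0, 0, 0], "rot": [0, 0, 0]}, {"jaw": 0, "offset": [0, 0, 0], "rot": [0, 0, 0]}, {"jaw": 0, "offset": [0, 0, 0], "rot": [0, 0, 0]}]}}

```text
time_s: 16.6
eef_pos: [0.6031, 0.1154, 0.0215]
eef_rot: [-0.001, -0.051, 0.999, 0.001]
wrist_force: [-6.8, 3.1, 3.9]
opening: 0.005
grasp_force: 3.4
```

```bash
python3 - <<'E'
from h import *
go(np.array([-105.5,160])+[75,-72],.0222,0)
E
```

```text
at board [-33.   87.5] z 0.0215 yaw rel 0.002 shift [-2.5  0.5 -0.8] rotz deg 0.1 F tool [ 6.4  3.8 -3.9]
```

{"api": "apply_moves", "payload": {"moves": [{"jaw": 0, "offset": [-0.7, 0.4, 0], "rot": [0, 0, 0]}, {"jaw": 0, "offset": [-0.7, 0.4, 0], "rot": [0, 0, 0]}, {"jaw": 0, "offset": [0, 0, 0], "rot": [0, 0, 0]}, {"jaw": 0, "offset": [0, 0, 0], "rot": [0, 0, 0]}, {"jaw": 0, "offset": [0, 0, 0], "rot": [0, 0, 0]}]}}

```text
time_s: 17.23
eef_pos: [0.6044, 0.1164, 0.0214]
eef_rot: [-0.001, -0.051, 0.999, 0.001]
wrist_force: [-8.1, 2.9, 3.0]
opening: 0.005
grasp_force: 3.4
```

{"api": "apply_moves", "payload": {"moves": [{"jaw": 0, "offset": [-0.7, 0.4, 0], "rot": [0, 0, 0]}, {"jaw": 0, "offset": [-0.7, 0.4, 0], "rot": [0, 0, 0]}, {"jaw": 0, "offset": [0, 0, 0], "rot": [0, 0, 0]}, {"jaw": 0, "offset": [0, 0, 0], "rot": [0, 0, 0]}, {"jaw": 0, "offset": [0, 0, 0], "rot": [0, 0, 0]}]}}

```text
time_s: 17.85
eef_pos: [0.6057, 0.1173, 0.0214]
eef_rot: [-0.001, -0.051, 0.999, 0.001]
wrist_force: [-6.7, 4.0, 3.7]
opening: -0.003
grasp_force: 3.4
```

{"api": "apply_moves", "payload": {"moves": [{"jaw": 0, "offset": [-0.7, 0.2, 0], "rot": [0, 0, 0]}, {"jaw": 0, "offset": [-0.7, 0.2, 0], "rot": [0, 0, 0]}, {"jaw": 0, "offset": [0, 0, 0], "rot": [0, 0, 0]}, {"jaw": 0, "offset": [0, 0, 0], "rot": [0, 0, 0]}, {"jaw": 0, "offset": [0, 0, 0], "rot": [0, 0, 0]}]}}

```text
time_s: 18.48
eef_pos: [0.6059, 0.1175, 0.0214]
eef_rot: [-0.002, -0.051, 0.999, 0.0]
wrist_force: [-11.9, 0.9, 7.3]
opening: 0.002
grasp_force: 5.8
```

{"api": "apply_moves", "payload": {"moves": [{"jaw": 0, "offset": [-0.7, 0.2, 0], "rot": [0, 0, 0]}, {"jaw": 0, "offset": [-0.7, 0.2, 0], "rot": [0, 0, 0]}, {"jaw": 0, "offset": [0, 0, 0], "rot": [0, 0, 0]}, {"jaw": 0, "offset": [0, 0, 0], "rot": [0, 0, 0]}, {"jaw": 0, "offset": [0, 0, 0], "rot": [0, 0, 0]}]}}

```text
time_s: 19.1
eef_pos: [0.6061, 0.1176, 0.0213]
eef_rot: [-0.004, -0.051, 0.999, 0.0]
wrist_force: [-16.9, -1.0, 11.2]
opening: -0.003
grasp_force: 8.2
```

```bash
python3 - <<'E'
from h import *
go(np.array([-105.5,160])+[75,-72],.0222,0)
E
```

```text
at board [-29.8  89.4] z 0.0213 yaw rel 0.003 shift [ 0.7 -1.4 -0.9] rotz deg 0.2 F tool [ 17.    0.7 -11.1]
```

{"api": "apply_moves", "payload": {"moves": [{"jaw": 0, "offset": [4, 0, 0], "rot": [0, 0, 0]}, {"jaw": 0, "offset": [15, 0, 0], "rot": [0, 0, 0]}, {"jaw": 0, "offset": [10, 0, -50], "rot": [0, 0, 0]}, {"jaw": 0.45, "offset": [0, 0, -60], "rot": [0, 0, 0]}, {"jaw": 0.45, "offset": [-30, -30, -30], "rot": [0, 0, 0]}]}}

```text
time_s: 19.73
eef_pos: [0.6154, 0.0891, 0.1664]
eef_rot: [0.004, -0.052, 0.999, -0.0]
wrist_force: [1.5, -0.2, -0.2]
opening: 0.425
grasp_force: 0.0
```

{"api": "apply_moves", "payload": {"moves": [{"jaw": 0.45, "offset": [-30, -30, 0], "rot": [0, 0, 0]}, {"jaw": 0.45, "offset": [-20, 0, 0], "rot": [0, 0, 0]}, {"jaw": 0.45, "offset": [0, 0, 0], "rot": [0, 0, 0]}, {"jaw": 0.45, "offset": [0, 0, 0], "rot": [0, 0, 0]}, {"jaw": 0.45, "offset": [0, 0, 0], "rot": [0, 0, 0]}]}}

```text
time_s: 20.35
eef_pos: [0.6658, 0.0633, 0.1617]
eef_rot: [-0.0, -0.051, 0.999, 0.0]
wrist_force: [1.1, -0.6, -0.6]
opening: 0.451
grasp_force: 0.0
```

```bash
python3 - <<'E'
from h import *
im,d,T=wshot("w5");go((0,26),.2,0)
cv2.imwrite("pics/w5c.png",cv2.resize(im[20:300,140:500,::-1],None,fx=2.1,fy=2.1,interpolation=cv2.INTER_CUBIC))
E
```

```text
at board [24.3 29.4] z 0.1618 yaw rel 0.003 shift [ 24.3  -3.3 -38.2] rotz deg 0.2 F tool [0.3 0.1 0.2]
```

View pics/w5c.png

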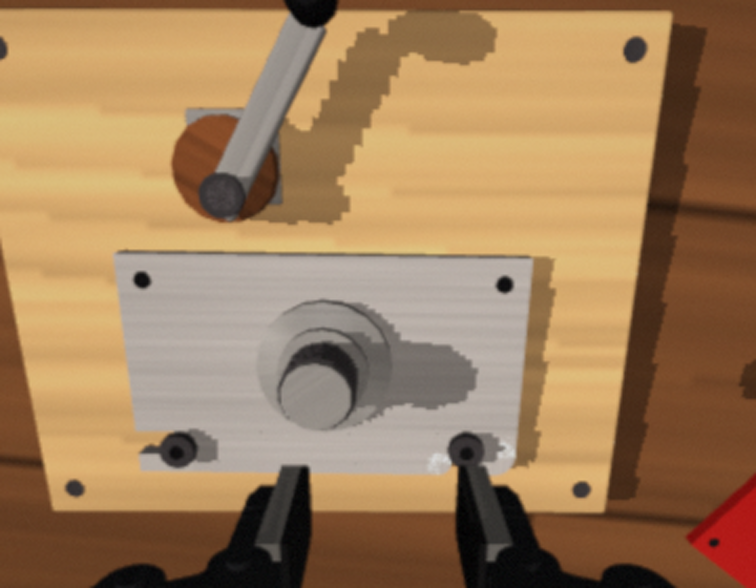

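Both screws now sit in their slots at (178,450) and (466,448), and the plate's near edge is parallel to the board's. Next the lever: I swing the tool round above the board to come behind the knob.

{"api": "apply_moves", "payload": {"moves": [{"jaw": 0, "offset": [42, 0, 0], "rot": [0, 0, 0]}, {"jaw": 0, "offset": [42, 0, 0], "rot": [0, 0, 0]}, {"jaw": 0, "offset": [42, 0, 0], "rot": [0, 0, 0]}, {"jaw": 0, "offset": [0, 0, 0], "rot": [0, 0, 10]}, {"jaw": 0, "offset": [0, 0, 0], "rot": [0, 0, 10]}]}}

```text
time_s: 21.02
eef_pos: [0.5403, 0.0504, 0.1622]
eef_rot: [0.0, 0.126, 0.992, -0.0]
wrist_force: [1.1, 0.8, 0.2]
opening: -0.002
grasp_force: 0.0
```

{"api": "apply_moves", "payload": {"moves": [{"jaw": 0, "offset": [0, 0, 0], "rot": [0, 0, 10]}, {"jaw": 0, "offset": [0, 0, 0], "rot": [0, 0, 10]}, {"jaw": 0, "offset": [0, 0, 0], "rot": [0, 0, 10]}, {"jaw": 0, "offset": [0, 0, 0], "rot": [0, 0, 10]}, {"jaw": 0, "offset": [0, 0, 0], "rot": [0, 0, 10]}]}}

```text
time_s: 21.65
eef_pos: [0.5407, 0.0504, 0.162]
eef_rot: [0.0, 0.534, 0.846, 0.0]
wrist_force: [0.5, 0.2, -0.0]
opening: 0.002
grasp_force: 0.0
```

{"api": "apply_moves", "payload": {"moves": [{"jaw": 0, "offset": [0, 0, 0], "rot": [0, 0, 10]}, {"jaw": 0, "offset": [0, 0, 0], "rot": [0, 0, 10]}, {"jaw": 0, "offset": [0, 0, 0], "rot": [0, 0, 10]}, {"jaw": 0, "offset": [0, 0, 0], "rot": [0, 0, 10]}, {"jaw": 0, "offset": [0, 0, 0], "rot": [0, 0, 9.6]}]}}

```text
time_s: 22.28
eef_pos: [0.5407, 0.0504, 0.162]
eef_rot: [0.0, 0.839, 0.544, 0.0]
wrist_force: [-0.8, -0.2, -0.3]
opening: 0.0
grasp_force: 0.0
```

```bash
cat >> h.py <<'E'
PIV=np.array([-46.9,-36.3])
def lev(phi,d,z=.050,r=80):
    """finger pose behind the knob: lever angle phi, tangential distance d; also says where the finger is in the lever frame"""
    c,s=np.cos(phi),np.sin(phi);go(PIV+np.array([r*c+d*s,r*s-d*c]),z,phi+np.pi/2-2*np.pi)
E
python3 - <<'E'
from h import *
lev(2.625,30)
print(ctrl.get_obs()["q"].round(2))
wshot("w6")
E
```

```text
at board [-101.5   29. ] z 0.162 yaw rel -2.09 shift [  0.2  -0.4 112. ] rotz deg -0.2 F tool [-0.5 -0.6  0.3]
[-0.13  0.18  1.75 -0.    1.21  0.3 ]
```

View pics/w6.png

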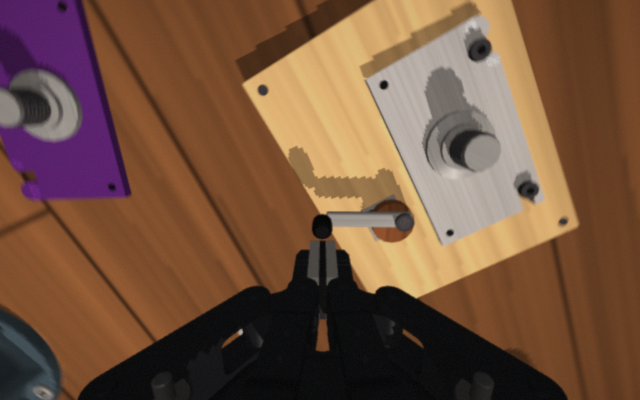

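```bash
python3 - <<'E'
from h import *
T=tool();X=PW("w6",[(321,226),(404,222)],[.070]*2 if 0 else .070)[:,:2]
print(((X-T[:2,3])@T[:2,:2]*1e3).round(1).tolist())
X=PW("w6",[(404,222)],.05)[:,:2];print(((X-T[:2,3])@T[:2,:2]*1e3).round(1).tolist())
E
```

```text
[[-24.7, 0.7], [-20.3, 74.0]]
[[-29.0, 80.2]]
```

The knob (321,226) lies 25 to 30 mm ahead of the fingers along the push direction. I back off 4 mm, descend and start the swing.

{"api": "apply_moves", "payload": {"moves": [{"jaw": 0, "offset": [4, 0, 50], "rot": [0, 0, 0]}, {"jaw": 0, "offset": [0, 0, 45], "rot": [0, 0, 0]}, {"jaw": 0, "offset": [0, 0, 17], "rot": [0, 0, 0]}, {"jaw": 0, "offset": [0, 0, 0], "rot": [0, 0, 0]}, {"jaw": 0, "offset": [-5, 0, 0], "rot": [0, 0, 0]}]}}

```text
time_s: 22.95
eef_pos: [0.5421, 0.0491, 0.0516]
eef_rot: [0.001, 0.837, 0.546, 0.001]
wrist_force: [0.1, -0.1, -0.1]
opening: -0.002
grasp_force: 0.0
```

{"api": "apply_moves", "payload": {"moves": [{"jaw": 0, "offset": [-3, 0, 0], "rot": [0, 0, 0]}, {"jaw": 0, "offset": [-3, 0, 0], "rot": [0, 0, 0]}, {"jaw": 0, "offset": [-2, 0, 0], "rot": [0, 0, 0]}, {"jaw": 0, "offset": [0, 0, 0], "rot": [0, 0, 0]}, {"jaw": 0, "offset": [0, 0, 0], "rot": [0, 0, 0]}]}}

```text
time_s: 23.58
eef_pos: [0.5373, 0.0419, 0.0498]
eef_rot: [-0.0, 0.838, 0.546, -0.0]
wrist_force: [0.8, 0.4, 0.5]
opening: 0.002
grasp_force: 0.0
```

```bash
python3 - <<'E'
from h import *
lev(2.625,20.5)
E
```

```text
at board [-105.7   20.8] z 0.0498 yaw rel -2.085 shift [-0.1 -0.7 -0.2] rotz deg 0.1 F tool [ 0.7  0.5 -0.5]
```

{"api": "apply_moves", "payload": {"moves": [{"jaw": 0, "offset": [-4, -1, 0], "rot": [0, 0, -2.9]}, {"jaw": 0, "offset": [-4, -1, 0], "rot": [0, 0, -2.9]}, {"jaw": 0, "offset": [-8.1, -1.7, 0], "rot": [0, 0, -5.7]}, {"jaw": 0, "offset": [-8.1, -1.7, 0], "rot": [0, 0, -5.7]}, {"jaw": 0, "offset": [0, 0, 0], "rot": [0, 0, 0]}]}}

```text
time_s: 24.2
eef_pos: [0.5249, 0.0205, 0.0498]
eef_rot: [-0.0, 0.747, 0.665, 0.0]
wrist_force: [-0.5, -0.2, -0.7]
opening: 0.002
grasp_force: 0.0
```

```bash
python3 - <<'E'
from h import *
lev(2.925,20.5)
E
```

```text
at board [-120.1    0.7] z 0.0498 yaw rel -1.786 shift [ 0.1 -0.5 -0.2] rotz deg 0.1 F tool [-0.2 -0.4  0.7]
```

```bash
python3 - <<'E'
from h import *
wshot("w7");T=tool()
for n in("lever_knob","cam"):
  for r in ctrl.outline_of("wrist",n)[:2]:
    ys,xs=np.where(r["region"]);print(n,round(r["score"],2),r["position"],xs.min(),xs.max(),ys.min(),ys.max())
im=np.load("w7.npz")["im"].astype(int)
dark=(im.sum(2)<75)&(np.arange(400)[:,None]<245)
k,l,st,c=cv2.connectedComponentsWithStats(dark.astype(np.uint8))
for i in range(1,k):
  if st[i,4]>60: print("dark",st[i].tolist(),c[i].round(1).tolist(),((PW("w7",c[i],.07)[0,:2]-T[:2,3])@T[:2,:2]*1e3).round(1))
E
```

```text
lever_knob 0.93 [420.9, 271.9] 351 466 241 309
cam 0.72 [421.1, 271.3] 350 469 240 308
dark [496, 43, 14, 15, 154] [502.2, 50.0] [99.3 69.8]
dark [591, 183, 19, 32, 68] [597.9, 197.9] [ 39.7 124.8]
dark [597, 185, 22, 34, 75] [604.8, 200.4] [ 38.5 128.2]
dark [604, 187, 23, 36, 77] [612.2, 202.9] [ 37.3 132. ]
```

The lever now lies beside the fingers, with its knob hidden in front of them. I continue the swing and end the call in motion, so the force shows.

{"api": "apply_moves", "payload": {"moves": [{"jaw": 0, "offset": [-8.1, -1.7, 0], "rot": [0, 0, -5.7]}, {"jaw": 0, "offset": [-8.1, -1.7, 0], "rot": [0, 0, -5.7]}, {"jaw": 0, "offset": [-8.1, -1.7, 0], "rot": [0, 0, -5.7]}, {"jaw": 0, "offset": [-8.1, -1.7, 0], "rot": [0, 0, -5.7]}, {"jaw": 0, "offset": [-8.1, -1.7, 0], "rot": [0, 0, -5.7]}]}}

```text
time_s: 24.98
eef_pos: [0.5197, -0.0195, 0.0497]
eef_rot: [-0.001, 0.559, 0.829, 0.0]
wrist_force: [0.2, 3.0, 1.5]
opening: -0.001
grasp_force: 1.4
```

```bash
python3 - <<'E'
from h import *
lev(3.425,20.5)
wshot("w8")
for n in("lever_knob",):
  for r in ctrl.outline_of("wrist",n)[:2]:
    ys,xs=np.where(r["region"]);print(n,round(r["score"],2),r["position"],xs.min(),xs.max(),ys.min(),ys.max())
E
```

```text
at board [-129.3  -38.6] z 0.0497 yaw rel -1.285 shift [-0.4 -0.3 -0.3] rotz deg 0.1 F tool [ 2.7  1.3 -1.5]
lever_knob 0.75 [420.8, 270.6] 352 467 242 307
lever_knob 0.31 [571.7, 241.1] 449 639 67 372
```

{"api": "apply_moves", "payload": {"moves": [{"jaw": 0, "offset": [-8.1, -1.7, 0], "rot": [0, 0, -5.7]}, {"jaw": 0, "offset": [-8.1, -1.7, 0], "rot": [0, 0, -5.7]}, {"jaw": 0, "offset": [-8.1, -1.7, 0], "rot": [0, 0, -5.7]}, {"jaw": 0, "offset": [-8.1, -1.7, 0], "rot": [0, 0, -5.7]}, {"jaw": 0, "offset": [-8.1, -1.7, 0], "rot": [0, 0, -5.7]}]}}

```text
time_s: 25.7
eef_pos: [0.5344, -0.0575, 0.0496]
eef_rot: [-0.001, 0.339, 0.941, 0.0]
wrist_force: [-1.1, 1.5, 1.2]
opening: 0.002
grasp_force: 1.4
```

{"api": "apply_moves", "payload": {"moves": [{"jaw": 0, "offset": [-4, -1, 0], "rot": [0, 0, -2.9]}, {"jaw": 0, "offset": [-4, -1, 0], "rot": [0, 0, -2.9]}, {"jaw": 0, "offset": [-4, -1, 0], "rot": [0, 0, -2.9]}, {"jaw": 0, "offset": [0, 0, 0], "rot": [0, 0, 0]}, {"jaw": 0, "offset": [0, 0, 0], "rot": [0, 0, 0]}]}}

```text
time_s: 26.32
eef_pos: [0.5425, -0.0675, 0.0496]
eef_rot: [-0.0, 0.267, 0.964, -0.0]
wrist_force: [-0.9, 1.3, -0.7]
opening: 0.001
grasp_force: 0.5
```

```bash
python3 - <<'E'
from h import *
lev(4.075,20.5)
E
```

```text
at board [-111.3  -88.6] z 0.0496 yaw rel -0.64 shift [-0.2  0.3 -0.4] rotz deg -0.2 F tool [1.4 0.7 0.7]
```

{"api": "apply_moves", "payload": {"moves": [{"jaw": 0, "offset": [-2.4, -0.6, 0], "rot": [0, 0, -1.7]}, {"jaw": 0, "offset": [-2.4, -0.6, 0], "rot": [0, 0, -1.7]}, {"jaw": 0, "offset": [-2.4, -0.6, 0], "rot": [0, 0, -1.7]}, {"jaw": 0, "offset": [-2.4, -0.6, 0], "rot": [0, 0, -1.7]}, {"jaw": 0, "offset": [-2.4, -0.6, 0], "rot": [0, 0, -1.7]}]}}

```text
time_s: 26.95
eef_pos: [0.5519, -0.0761, 0.0497]
eef_rot: [-0.0, 0.193, 0.981, 0.0]
wrist_force: [-0.9, 2.7, -0.8]
opening: 0.0
grasp_force: 1.2
```

{"api": "apply_moves", "payload": {"moves": [{"jaw": 0, "offset": [-2.4, -0.6, 0], "rot": [0, 0, -1.7]}, {"jaw": 0, "offset": [-2.4, -0.6, 0], "rot": [0, 0, -1.7]}, {"jaw": 0, "offset": [-2.4, -0.6, 0], "rot": [0, 0, -1.7]}, {"jaw": 0, "offset": [-2.4, -0.6, 0], "rot": [0, 0, -1.7]}, {"jaw": 0, "offset": [-2.4, -0.6, 0], "rot": [0, 0, -1.7]}]}}

```text
time_s: 27.58
eef_pos: [0.5624, -0.0829, 0.0498]
eef_rot: [-0.0, 0.12, 0.993, -0.0]
wrist_force: [-1.8, 2.2, -1.6]
opening: 0.0
grasp_force: 1.2
```

```bash
python3 - <<'E'
from h import *
lev(4.375,20.5)
E
```

```text
at board [ -93.  -105.8] z 0.0498 yaw rel -0.34 shift [-0.   0.8 -0.2] rotz deg -0.1 F tool [2.2 1.7 1.6]
```

{"api": "apply_moves", "payload": {"moves": [{"jaw": 0, "offset": [-2.4, -0.4, 0], "rot": [0, 0, -1.7]}, {"jaw": 0, "offset": [-2.4, -0.4, 0], "rot": [0, 0, -1.7]}, {"jaw": 0, "offset": [-2.4, -0.4, 0], "rot": [0, 0, -1.7]}, {"jaw": 0, "offset": [-2.4, -0.4, 0], "rot": [0, 0, -1.7]}, {"jaw": 0, "offset": [0, 0, 0], "rot": [0, 0, 0]}]}}

```text
time_s: 28.2
eef_pos: [0.5715, -0.0867, 0.0498]
eef_rot: [0.0, 0.062, 0.998, -0.0]
wrist_force: [-2.5, -1.3, -0.9]
opening: 0.0
grasp_force: 1.5
```

{"api": "apply_moves", "payload": {"moves": [{"jaw": 0, "offset": [-1.6, -0.3, 0], "rot": [0, 0, -1.1]}, {"jaw": 0, "offset": [-1.6, -0.3, 0], "rot": [0, 0, -1.1]}, {"jaw": 0, "offset": [-1.6, -0.3, 0], "rot": [0, 0, -1.1]}, {"jaw": 0, "offset": [0, 0, 0], "rot": [0, 0, 0]}, {"jaw": 0, "offset": [0, 0, 0], "rot": [0, 0, 0]}]}}

```text
time_s: 28.82
eef_pos: [0.576, -0.0878, 0.0498]
eef_rot: [-0.0, 0.033, 0.999, -0.0]
wrist_force: [-4.6, -2.3, 0.4]
opening: 0.002
grasp_force: 1.8
```

```bash
python3 - <<'E'
from h import *
lev(4.555,20.5)
E
```

```text
at board [ -79.9 -112.1] z 0.0498 yaw rel -0.165 shift [-0.2  0.  -0.2] rotz deg -0.5 F tool [ 4.4 -2.6 -0.4]
```

{"api": "apply_moves", "payload": {"moves": [{"jaw": 0, "offset": [-0.8, 0, 0], "rot": [0, 0, -0.6]}, {"jaw": 0, "offset": [-0.8, 0, 0], "rot": [0, 0, -0.6]}, {"jaw": 0, "offset": [0, 0, 0], "rot": [0, 0, 0]}, {"jaw": 0, "offset": [0, 0, 0], "rot": [0, 0, 0]}, {"jaw": 0, "offset": [0, 0, 0], "rot": [0, 0, 0]}]}}

```text
time_s: 29.45
eef_pos: [0.5777, -0.0878, 0.0499]
eef_rot: [0.0, 0.023, 1.0, -0.0]
wrist_force: [-4.1, -3.3, 0.1]
opening: -0.001
grasp_force: 2.0
```

{"api": "apply_moves", "payload": {"moves": [{"jaw": 0, "offset": [-0.8, 0, 0], "rot": [0, 0, -0.6]}, {"jaw": 0, "offset": [-0.8, 0, 0], "rot": [0, 0, -0.6]}, {"jaw": 0, "offset": [0, 0, 0], "rot": [0, 0, 0]}, {"jaw": 0, "offset": [0, 0, 0], "rot": [0, 0, 0]}, {"jaw": 0, "offset": [0, 0, 0], "rot": [0, 0, 0]}]}}

```text
time_s: 30.08
eef_pos: [0.5793, -0.0879, 0.0499]
eef_rot: [0.0, 0.012, 1.0, -0.0]
wrist_force: [-4.5, -3.6, 0.6]
opening: 0.001
grasp_force: 2.0
```

{"api": "apply_moves", "payload": {"moves": [{"jaw": 0, "offset": [-0.8, -0.5, 0], "rot": [0, 0, -0.6]}, {"jaw": 0, "offset": [-0.8, -0.5, 0], "rot": [0, 0, -0.6]}, {"jaw": 0, "offset": [-0.8, -0.5, 0], "rot": [0, 0, -0.6]}, {"jaw": 0, "offset": [0, 0, 0], "rot": [0, 0, 0]}, {"jaw": 0, "offset": [0, 0, 0], "rot": [0, 0, 0]}]}}

```text
time_s: 30.7
eef_pos: [0.5818, -0.0889, 0.0498]
eef_rot: [0.0, -0.003, 1.0, 0.0]
wrist_force: [-2.6, 1.5, -0.3]
opening: 0.001
grasp_force: 1.5
```

{"api": "apply_moves", "payload": {"moves": [{"jaw": 0, "offset": [-0.8, -0.3, 0], "rot": [0, 0, -0.6]}, {"jaw": 0, "offset": [-0.8, -0.3, 0], "rot": [0, 0, -0.6]}, {"jaw": 0, "offset": [-0.8, -0.3, 0], "rot": [0, 0, -0.6]}, {"jaw": 0, "offset": [0, 0, 0], "rot": [0, 0, 0]}, {"jaw": 0, "offset": [0, 0, 0], "rot": [0, 0, 0]}]}}

```text
time_s: 31.32
eef_pos: [0.5841, -0.0901, 0.0497]
eef_rot: [0.0, -0.019, 1.0, 0.0]
wrist_force: [-2.5, 2.1, 1.2]
opening: 0.001
grasp_force: 1.6
```

```bash
python3 - <<'E'
from h import *
lev(4.67,20.5)
E
```

```text
at board [ -72.2 -115.2] z 0.0497 yaw rel -0.061 shift [-1.4 -0.1 -0.3] rotz deg -1.0 F tool [ 2.4  2.2 -1.2]
```

{"api": "apply_moves", "payload": {"moves": [{"jaw": 0, "offset": [-0.9, -0.2, 0], "rot": [0, 0, -0.6]}, {"jaw": 0, "offset": [-0.9, -0.2, 0], "rot": [0, 0, -0.6]}, {"jaw": 0, "offset": [-0.9, -0.2, 0], "rot": [0, 0, -0.6]}, {"jaw": 0, "offset": [-0.9, -0.2, 0], "rot": [0, 0, -0.6]}, {"jaw": 0, "offset": [0, 0, 0], "rot": [0, 0, 0]}]}}

```text
time_s: 31.95
eef_pos: [0.5878, -0.0908, 0.0497]
eef_rot: [0.0, -0.04, 0.999, -0.0]
wrist_force: [-3.4, 1.9, -0.9]
opening: -0.002
grasp_force: 1.7
```

{"api": "apply_moves", "payload": {"moves": [{"jaw": 0, "offset": [-0.9, -0.2, 0], "rot": [0, 0, -0.6]}, {"jaw": 0, "offset": [-0.9, -0.2, 0], "rot": [0, 0, -0.6]}, {"jaw": 0, "offset": [-0.9, -0.2, 0], "rot": [0, 0, -0.6]}, {"jaw": 0, "offset": [0, 0, 0], "rot": [0, 0, 0]}, {"jaw": 0, "offset": [0, 0, 0], "rot": [0, 0, 0]}]}}

```text
time_s: 32.58
eef_pos: [0.5905, -0.0912, 0.0498]
eef_rot: [0.0, -0.056, 0.998, -0.0]
wrist_force: [-3.4, 1.4, -2.9]
opening: -0.001
grasp_force: 1.6
```

```bash
python3 - <<'E'
from h import *
lev(4.73,20.5)
E
```

```text
at board [ -65.9 -116.8] z 0.0498 yaw rel 0.013 shift [ 0.1  0.2 -0.2] rotz deg -0.3 F tool [3.2 1.8 2.9]
```

{"api": "apply_moves", "payload": {"moves": [{"jaw": 0, "offset": [-0.9, -0.2, 0], "rot": [0, 0, -0.6]}, {"jaw": 0, "offset": [-0.9, -0.2, 0], "rot": [0, 0, -0.6]}, {"jaw": 0, "offset": [-0.9, -0.2, 0], "rot": [0, 0, -0.6]}, {"jaw": 0, "offset": [0, 0, 0], "rot": [0, 0, 0]}, {"jaw": 0, "offset": [0, 0, 0], "rot": [0, 0, 0]}]}}

```text
time_s: 33.2
eef_pos: [0.5931, -0.0915, 0.0497]
eef_rot: [-0.0, -0.072, 0.997, -0.0]
wrist_force: [-4.3, 2.2, -0.8]
opening: -0.002
grasp_force: 2.4
```

{"api": "apply_moves", "payload": {"moves": [{"jaw": 0, "offset": [-0.9, -0.2, 0], "rot": [0, 0, -0.6]}, {"jaw": 0, "offset": [-0.9, -0.2, 0], "rot": [0, 0, -0.6]}, {"jaw": 0, "offset": [-0.9, -0.2, 0], "rot": [0, 0, -0.6]}, {"jaw": 0, "offset": [0, 0, 0], "rot": [0, 0, 0]}, {"jaw": 0, "offset": [0, 0, 0], "rot": [0, 0, 0]}]}}

```text
time_s: 33.83
eef_pos: [0.5954, -0.0917, 0.0497]
eef_rot: [-0.001, -0.087, 0.996, 0.0]
wrist_force: [-6.5, 0.4, -0.2]
opening: 0.0
grasp_force: 3.1
```

```bash
python3 - <<'E'
from h import *
lev(4.79,20.5)
E
```

```text
at board [ -61.  -117.8] z 0.0497 yaw rel 0.076 shift [ 0.1  0.2 -0.3] rotz deg -0.1 F tool [6.3 1.6 0.2]
```

Biting begins (6.3 N). From here I take smaller steps, aiming for about 11 N.

{"api": "apply_moves", "payload": {"moves": [{"jaw": 0, "offset": [-0.7, -0.2, 0], "rot": [0, 0, -0.5]}, {"jaw": 0, "offset": [-0.7, -0.2, 0], "rot": [0, 0, -0.5]}, {"jaw": 0, "offset": [0, 0, 0], "rot": [0, 0, 0]}, {"jaw": 0, "offset": [0, 0, 0], "rot": [0, 0, 0]}, {"jaw": 0, "offset": [0, 0, 0], "rot": [0, 0, 0]}]}}

```text
time_s: 34.45
eef_pos: [0.5965, -0.0918, 0.0496]
eef_rot: [-0.001, -0.096, 0.995, 0.0]
wrist_force: [-8.4, -0.1, 0.4]
opening: -0.003
grasp_force: 3.9
```

{"api": "apply_moves", "payload": {"moves": [{"jaw": 0, "offset": [-0.7, -0.2, 0], "rot": [0, 0, -0.3]}, {"jaw": 0, "offset": [0, 0, 0], "rot": [0, 0, 0]}, {"jaw": 0, "offset": [0, 0, 0], "rot": [0, 0, 0]}, {"jaw": 0, "offset": [0, 0, 0], "rot": [0, 0, 0]}, {"jaw": 0, "offset": [0, 0, 0], "rot": [0, 0, 0]}]}}

```text
time_s: 35.08
eef_pos: [0.597, -0.0919, 0.0496]
eef_rot: [-0.001, -0.099, 0.995, 0.0]
wrist_force: [-8.9, -0.1, 1.9]
opening: -0.004
grasp_force: 4.2
```

{"api": "apply_moves", "payload": {"moves": [{"jaw": 0, "offset": [-0.7, -0.2, 0], "rot": [0, 0, -0.3]}, {"jaw": 0, "offset": [-0.6, -0.1, 0], "rot": [0, 0, -0.3]}, {"jaw": 0, "offset": [0, 0, 0], "rot": [0, 0, 0]}, {"jaw": 0, "offset": [0, 0, 0], "rot": [0, 0, 0]}, {"jaw": 0, "offset": [0, 0, 0], "rot": [0, 0, 0]}]}}

```text
time_s: 35.7
eef_pos: [0.5982, -0.0919, 0.0496]
eef_rot: [-0.001, -0.104, 0.995, 0.0]
wrist_force: [-9.1, 0.4, 2.0]
opening: 0.004
grasp_force: 4.6
```

{"api": "apply_moves", "payload": {"moves": [{"jaw": 0, "offset": [-0.7, -0.2, 0], "rot": [0, 0, -0.4]}, {"jaw": 0, "offset": [-0.6, -0.1, 0], "rot": [0, 0, -0.4]}, {"jaw": 0, "offset": [0, 0, 0], "rot": [0, 0, 0]}, {"jaw": 0, "offset": [0, 0, 0], "rot": [0, 0, 0]}, {"jaw": 0, "offset": [0, 0, 0], "rot": [0, 0, 0]}]}}

```text
time_s: 36.33
eef_pos: [0.5991, -0.092, 0.0496]
eef_rot: [-0.002, -0.111, 0.994, 0.0]
wrist_force: [-11.2, 0.3, 2.8]
opening: 0.001
grasp_force: 5.4
```

At 11.2 N the cam holds. I back off and rise clear, then check.

{"api": "apply_moves", "payload": {"moves": [{"jaw": 0, "offset": [4, 0, 0], "rot": [0, 0, 0]}, {"jaw": 0, "offset": [12, 0, 0], "rot": [0, 0, 0]}, {"jaw": 0, "offset": [4, 0, -50], "rot": [0, 0, 0]}, {"jaw": 0, "offset": [0, 0, -60], "rot": [0, 0, 0]}, {"jaw": 0, "offset": [-30, 0, -20], "rot": [0, 0, 0]}]}}

```text
time_s: 36.95
eef_pos: [0.6125, -0.0912, 0.1856]
eef_rot: [0.004, -0.11, 0.994, -0.002]
wrist_force: [0.7, -0.7, -1.2]
opening: 0.001
grasp_force: 0.0
```

{"api": "apply_moves", "payload": {"moves": [{"jaw": 0, "offset": [-30, 55, 0], "rot": [0, 0, 0]}, {"jaw": 0, "offset": [-15, 50, 0], "rot": [0, 0, 0]}, {"jaw": 0, "offset": [0, 0, 0], "rot": [0, 0, 0]}, {"jaw": 0, "offset": [0, 0, 0], "rot": [0, 0, 0]}, {"jaw": 0, "offset": [0, 0, 0], "rot": [0, 0, 0]}]}}

```text
time_s: 37.58
eef_pos: [0.6314, 0.021, 0.18]
eef_rot: [0.0, -0.11, 0.994, -0.0]
wrist_force: [0.3, 0.3, -0.0]
opening: -0.0
grasp_force: 0.0
```

```bash
python3 - <<'E'
from h import *
im,d,T=wshot("w9");go((0,26),.2,0)
cv2.imwrite("pics/w9s.png",im[...,::-1])
E
```

```text
at board [-14.1  -9.3] z 0.1799 yaw rel 0.121 shift [-18.2  33.3 -20.1] rotz deg 6.9 F tool [0.9 1.  0.5]
```

View pics/w9s.png

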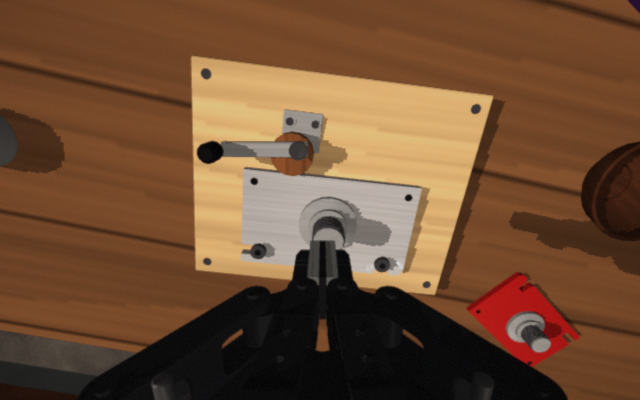

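The lever points along the board's -y with its knob at (209,152). The cam bears on the plate's near edge at (295,172), both screws (258,250) and (382,265) sit in their slots, and the gripper is clear above. A quick number check on squareness, then I hand in.

```bash
python3 - <<'E'
from h import *
s=np.load("board.npz");y,t=float(s["yaw"]),s["t"];R=np.array([[np.cos(y),-np.sin(y)],[np.sin(y),np.cos(y)]])
b=(PW("w9",[(244,168),(421,187)],.028)[:,:2]-t)@R*1e3;print(b.round(1).tolist(),"rel yaw",np.arctan2(-(b[1]-b[0])[0],(b[1]-b[0])[1]).round(3))
b=(PW("w9",[(192,57),(493,96)],.018)[:,:2]-t)@R*1e3;print("board edge yaw",np.arctan2(-(b[1]-b[0])[0],(b[1]-b[0])[1]).round(3))
print(ctrl.hand_in())
E
```

```text
[[-17.4, -92.9], [-19.6, 95.0]] rel yaw 0.012
board edge yaw 0.003
the job is handed in; nothing more can be done
None
```

The plate is home on both screws and the cam lever is swung round until it gripped (11.2 N at the knob); I handed the job in at about 38 s, and no verdict was returned. The last picture put the plate within about 0.01 rad of square, with no bystanders touched. The force of the cam on the plate could not be measured directly.

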